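Refit a record player's spindle in its bearing block

TASK

Take the thicker of the two shafts, the record player's spindle, out of the wooden stand and refit it in the bearing block held in the vise. It is a tight fit: lean it about ten degrees and start it in the bore edge-first, then stand it upright and press it gently past the spring catch until its flange sits fully home on the block, and let go. Never force the parts together, and leave the other things on the desk alone.

Things in the scene. Friction and masses are not known exactly. Their poses are not given: they have to be found in the camera images.
- spindle_center (a point): The spindle: plain turned steel shaft, 140 to 260 g, 86 mm long, standing foot down in one hole of the wooden stand. From the foot up: shaft 16 mm diameter, 45 mm long, 0.6 mm bevel at the foot; flange 30 mm diameter, 5 mm thick, resting on the stand; boss 20 mm diameter, 36 mm high. This point is on its axis, 43 mm above the foot. z points along the axis from foot to boss.
- spindle_boss (a point): Middle of the spindle's round boss (20 mm diameter, 36 mm high), the part to grip: on the axis, 68 mm above the foot, 18 mm above the flange's top face; z as for spindle_center.
- spindle_foot (a point): Centre of the spindle's flat foot, 16 mm across, the end that enters the bore; z as for spindle_center.
- bore_mouth (a point): Where the mouth of the upright bore should be, level with the top of the bearing block. The block was clamped by hand: its bore lies up to 6 mm off this point along x, either way, not along y or z (not measured: feel or look for it). Bore 17 mm across (0.5 mm clearance all round the spindle), 50 mm deep, sharp rim. x, y are the vise's axes (the jaws close along y), z up.
- catch (a point): Level of a sprung ball hidden in the bore's wall, 26 mm below the mouth. It pushes sideways on the shaft: to slide past and below it takes about 5 to 12 N, and the spindle then stays where it is left. Home is 45 mm in, flange on the block, where the push rises steeply. At the mouth, leaning 10 degrees, the spindle's low edge drops in about 6 mm before it binds.
- vise: Small grey bench vise fixed to the desk, aluminium bearing block (44 x 44 mm, top 100 mm above the table) clamped in its jaws; origin on the table under bore_mouth. 90 mm along x, 150 mm along y (its screw handle reaches 95 mm at -y), jaws 82 mm high. Spindle and bearing are damaged above 40 N between them, all contacts added up.
- stand: Wooden parts stand fixed to the desk, 60 (x) x 150 (y) x 55 mm; origin at the centre of its underside. Two vertical holes 21 mm across and 50 mm deep at y = -38 and +38 mm hold the spindle and the thin shaft, in either order. The vise and the stand may stand on either side of the desk.
- idler_center (a point): A thinner shaft in the other hole of the stand: shaft 8 mm, flange 30 mm, boss 12 mm diameter, lengths as the spindle; not wanted, leave it. Point on its axis 43 mm above its foot.
- mug: White mug, 80 mm across, 90 mm high, origin at its underside's centre; leave it.
- jar: Glass jar with a steel cap, 60 mm across, 85 mm high, origin at its underside's centre; leave it.
- collar: Small brass collar, 28 mm across, 12 mm high, lying on the desk; leave it.
- reel: Solder reel lying flat, 60 mm across, 32 mm high, origin at its underside's centre; leave it.
- screwdriver: Screwdriver with a black handle lying on the desk, 190 mm long; leave it.
There are look-alikes about, which are no part of the job. Leave any blue, red or yellow look-alike of the part that bears spindle_center alone.

How it is judged:
By the outcome, as a careful person would: the job done as asked, in the order asked, and still so for the second after the job is handed in, with the robot touching nothing.
It also fails if it takes over 61 s, if anything falls off the work surface, if the arm or the gripper's body presses on something with over 40 N, if the wrist force passes 120 N, or if a joint passes its speed limit or range.

ROBOT

A 6-joint arm with a two-finger parallel gripper is mounted at the origin on the work surface. World frame = base frame: x ahead of the robot, y to its left, z up, the work surface at z = 0. Lengths are in m, angles in rad, forces in N, time in s.
With the tool pointing down it reaches from about 0.35 to 0.85 m from the base axis. Payload 8.1 kg.
Tool frame: the origin (TCP) lies midway between the tips of the shut fingers; the grasp point (between the pads) lies 19 mm behind it; z points along the fingers, y is the direction in which the jaws open and shut (so a half turn about z gives the same grasp; the last joint's range is limited). The gripper opens to 93 mm and grips with 3 to 60 N. Pads are 15 mm wide; open, the fingers measure 128 mm over their backs; the gripper's body (75 mm by 188 mm) begins 65 mm behind the grasp point.
Start: joints at [1.252, 0.13, 1.488, -0, 1.523, -0.085], TCP at [0.139, 0.584, 0.219] pointing down, gripper open.
Joint ranges: [-2.96, 2.96], [-0.89, 2.26], [0.02, 2.5], [-1.34, 4.48], [0, 2.73], [-2.66, 2.66]. Speed limits (rad/s): [2.39, 2.39, 2.79, 3.14, 3.14, 3.14].

INTERFACE

Orientations are given as a rotation vector (axis times angle).
In Python, from plant import robot gives the robot as it stands. The module is installed in compiled form; this text tells all that it offers.
- The arm moves only by the shell command python3 -m pendant 'ROWS' [FORCE]. ROWS is JSON, a list of rows, each an object with "translation": the shift along the tool's x, y, z in mm, a list of three; "twist": the turn, a rotation vector about the tool's x, y, z in rad, a list of three; "grip": the opening, from -1 (shut) to 1 (fully open). A call has exactly 10 rows; each row shifts and turns the pose as measured when the row begins, along the tool's axes as they then stand; what a row does not reach is not made up. A row lasts 1/10 s, in which the tool goes at most 50 mm and 8.59 degrees, less where a joint would pass 70% of its speed; a pose out of reach is approached as far as the arm can. A call is refused whole if a number of a shift passes 50 or a number of a turn 0.15, either way. A call with a gripper value outside its range is refused whole. The fingers move at their own pace and stop on an object; FORCE is the grip in N (left out, the last holds). Time passes only in rows, so rows that do not move let the fingers close, or fill a call up. It gives the time, the measured TCP pose, the force and the opening at its end, in the units of the state.
- robot.read_state(): the state, without advancing time (a new reading comes with each control period).
- robot.read_camera(name): name is "scene" or "top" or "wrist"; returns (picture, depth): 384x512x3 uint8, red, green, blue; 384x512 float32, m along the optical axis (not along the pixel's ray), 0 where there is no reading.
- robot.camera_info(name): a dict with "vertical_fov" (degrees; the focal length in pixels is half the picture's height over the tangent of half this angle, whatever the lens; pixels are square), "cx", "cy" (the principal point, pixels), "cam_to_world" (4x4, takes a point from camera to world coordinates). Camera axes: x right, y up, looking along -z (the intrinsics and any distortion apply to the point x, -y, -z); pixel columns grow to the right and rows downward; lengths in m; the calibration is good to about 2 mm. A picture is of the moment at which its call begins: read the wrist's pose just before it. camera_info takes no time and is no camera call; for the wrist camera it gives the pose at the moment of the call.
- robot.close_job(): hands the job in, once; it reports no verdict.
The state is a dict: "t": time; "q": joint angles; "dq": joint speeds; "joint_torque": joint torques, N m; "tool_pos": TCP position; "orientation": TCP orientation; "force": force on the tool from outside, world axes, zero at the start; "wrist_torque": the same for the moment, N m; "opening": finger opening in m.
Only numpy, scipy, OpenCV 4.12 (cv2) and the standard library are available. Lean on these libraries where they do the work, as an engineer would, in place of code of your own. Each camera call takes 0.05 s, during which the arm holds its last target. There are 200 camera calls.

## Working session

There is one attempt and no reset: what is moved stays moved. The work goes in short steps, Python scripts to look and compute and a shell command to move; the robot and the scene stay as the last step left them, time stands still between calls to the robot, and variables do not carry over. Pictures are saved under pics/ and viewed, about 8 in all and at most 12, crops included, and the job is handed in when it is done.

```bash
mkdir -p pics
cat > h.py <<'E'
import numpy as np, cv2
from plant import robot
from scipy.spatial.transform import Rotation as R
def cloud(name):
    info=robot.camera_info(name); pic,d=robot.read_camera(name)
    h,w=d.shape; f=h/2/np.tan(np.radians(info["vertical_fov"])/2)
    v,u=np.mgrid[:h,:w]; x=(u-info["cx"])/f*d; y=(v-info["cy"])/f*d
    M=np.array(info["cam_to_world"])
    P=np.stack([x,-y,-d,np.ones_like(d)],-1)@M.T
    P=P[...,:3]; P[d==0]=np.nan
    return pic,d,P,info
def save(n,pic): cv2.imwrite(f"pics/{n}.png",cv2.cvtColor(pic,cv2.COLOR_RGB2BGR))
E
python3 - <<'E'
from h import *
s=robot.read_state(); print(s)
ims=[]
for n in("scene","top"):
    pic,d,P,i=cloud(n); np.savez(f"{n}.npz",pic=pic,P=P); print(n,{k:(v if k!="cam_to_world" else np.round(v,3).tolist()) for k,v in i.items()}); save(n,pic)
E
```

```text
{'t': 0.0, 'q': array([ 1.25161835e+00,  1.31172141e-01,  1.48926276e+00, -1.20204054e-05,
        1.52298063e+00, -8.53954265e-02]), 'dq': array([ 0.0003231 , -0.00120549,  0.00077992,  0.0014566 , -0.0009148 ,
       -0.00126801]), 'joint_torque': array([ 1.68454742e-03, -5.59844649e+01, -4.91760814e+01,  7.71595328e-02,
        3.55757517e-02, -1.56729816e-04]), 'tool_pos': array([0.13879924, 0.58315022, 0.21758995]), 'orientation': array([-3.66346682e-01, -3.11980120e+00,  2.80845567e-03]), 'force': array([-0.89923124,  0.07229301, -0.19258225]), 'wrist_torque': array([-0.00056178,  0.00070861,  0.0067756 ]), 'opening': 0.09316944652289462}
scene {'vertical_fov': 53.08473376742417, 'cx': 255.3751687415958, 'cy': 187.4443379350399, 'cam_to_world': [[-0.1, -0.849, 0.519, 1.148], [0.995, -0.093, 0.04, 0.033], [0.014, 0.521, 0.854, 1.022], [0.0, 0.0, 0.0, 1.0]]}
top {'vertical_fov': 46.76719376810019, 'cx': 259.9908072266374, 'cy': 192.1594041064412, 'cam_to_world': [[0.004, 0.988, -0.155, 0.361], [-1.0, 0.004, -0.002, 0.016], [-0.002, 0.155, 0.988, 1.281], [0.0, 0.0, 0.0, 1.0]]}
```

View pics/top.png

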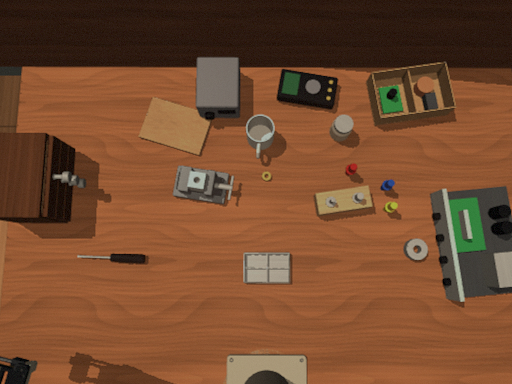

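View pics/scene.png

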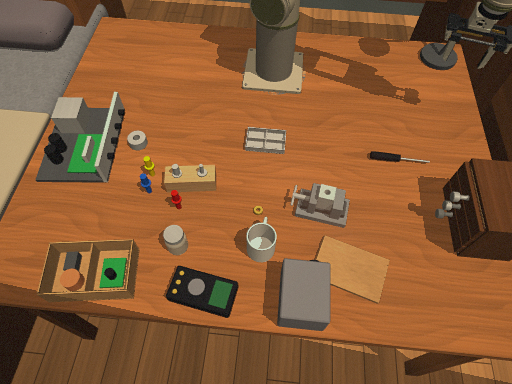

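The top view shows the vise at (203,185) and the stand at (344,201). Candidates for the spindle are stand shafts A (332,202) and B (359,198), plus the red (351,169), blue (388,185) and yellow (391,207) look-alikes, which are excluded. The next step is one close crop with measurements.

Run:
```python
from h import *
t=np.load("top.npz"); s=np.load("scene.npz")
a=cv2.resize(t["pic"][178:222,306:382],None,fx=5,fy=5,interpolation=cv2.INTER_CUBIC)
b=cv2.resize(s["pic"][155:200,155:231],None,fx=5,fy=5,interpolation=cv2.INTER_CUBIC)
c=cv2.resize(t["pic"][160:210,165:240],None,fx=5,fy=5,interpolation=cv2.INTER_CUBIC)[:220,:375]
d=cv2.resize(s["pic"][175:225,285:355],None,fx=5,fy=5,interpolation=cv2.INTER_CUBIC)[:225,:350]
H=lambda x,y:np.hstack([np.pad(i,((0,230-len(i)),(0,385-i.shape[1]),(0,0))) for i in(x,y)])
save("crop",np.vstack([H(a,b),H(c,d)]))
for nm,q in(("top",t),("scene",s)):
    P=q["P"]; z=P[...,2]
    sl={"top":((178,222),(306,382)),"scene":((155,200),(155,231))}[nm]
    Q=P[sl[0][0]:sl[0][1],sl[1][0]:sl[1][1]].reshape(-1,3)
    m=(Q[:,2]>.045)&(Q[:,2]<.057)
    r=cv2.minAreaRect((Q[m,:2]*1000).astype(np.float32)); print(nm,"stand",r)
    m=(Q[:,2]>.066)&(Q[:,2]<.12); 
    import scipy.cluster.vq as vq
    W=Q[m]; k,l=vq.kmeans2(W[:,:2]*1000,2,minit="++",seed=1)
    for j in(0,1): 
        w=W[l==j]; tp=w[w[:,2]>.085]; print(nm,j,len(w),w.mean(0),w[:,2].max(),"top",len(tp),tp.mean(0),np.ptp(tp,0))
    sl={"top":((160,210),(165,240)),"scene":((175,225),(285,355))}[nm]
    Q=P[sl[0][0]:sl[0][1],sl[1][0]:sl[1][1]].reshape(-1,3)
    for lo,hi in((.095,.105),(.074,.088)):
        m=(Q[:,2]>lo)&(Q[:,2]<hi); print(nm,lo,m.sum(),cv2.minAreaRect((Q[m,:2]*1000).astype(np.float32)),np.median(Q[m],0))
```

```text
top stand ((533.3209838867188, -212.38278198242188), (60.880638122558594, 151.04246520996094), 8.810985565185547)
top 0 61 [ 0.53700894 -0.24829735  0.09027975] 0.10232062436107836 top 47 [ 0.53750758 -0.24956463  0.09501146] [0.0165334  0.02071797 0.01510658]
top 1 26 [ 0.52574738 -0.17483137  0.08922899] 0.1000688726257346 top 19 [ 0.5263435  -0.17569906  0.09514775] [0.010903   0.01157986 0.01235363]
top 0.095 230 ((579.3841552734375, 192.5509490966797), (44.801902770996094, 43.93602752685547), 81.9149169921875) [0.57886139 0.19144453 0.10020574]
top 0.074 482 ((581.8970947265625, 195.92587280273438), (96.6789321899414, 69.94410705566406), 80.7363510131836) [0.58024269 0.21415105 0.08180284]
scene stand ((558.8831176757812, -210.29246520996094), (117.4470443725586, 149.1514434814453), 9.830857276916504)
scene 0 100 [ 0.53725878 -0.22638184  0.08643433] 0.09981201174955578 top 61 [ 0.5362453  -0.22877225  0.09347337] [0.0261849  0.08787572 0.01461759]
scene 1 58 [ 0.622892   -0.2361407   0.08073111] 0.08910101964795758 top 19 [ 0.62146664 -0.23666321  0.08645677] [0.01769539 0.01708385 0.0040278 ]
scene 0.095 204 ((579.32958984375, 191.16326904296875), (43.84986114501953, 47.460262298583984), 82.038330078125) [0.57988993 0.19106231 0.09927653]
scene 0.074 447 ((582.763916015625, 194.47779846191406), (95.89220428466797, 72.15946960449219), 80.93667602539062) [0.58851046 0.20859737 0.08129745]
```

View pics/crop.png

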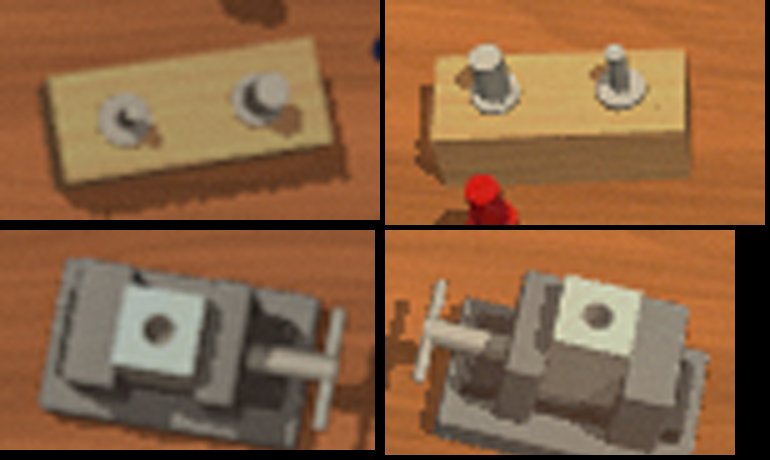

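The crop shows A at (332,202) as the thin idler and B at (359,198) as the thick spindle, near (0.539,-0.250). The block's bore is near (0.58,0.192). I'll first go above the vise, which is on the way, for a wrist look.

```bash
cat >> h.py <<'E'
def delta(target):
    s=robot.read_state(); M=R.from_rotvec(s["orientation"]).as_matrix()
    return np.round(M.T@(np.array(target)-s["tool_pos"])*1000,1)
def st():
    s=robot.read_state(); M=R.from_rotvec(s["orientation"]).as_matrix()
    print("t",round(s["t"],2),"pos",np.round(s["tool_pos"]*1000,1),"F",np.round(s["force"],1),"T",np.round(s["wrist_torque"],2),"op",round(s["opening"]*1000,1)); print(np.round(M,3).tolist(),np.round(s["q"],2))
E
python3 - <<'E'
from h import *
st(); print(delta([.56,.17,.26]))
E
```

```text
t 0.1 pos [138.8 583.2 217.7] F [ 0.4 -0.2 -0.6] T [-0.01 -0.05  0.02] op 92.8
[[-0.973, 0.232, -0.001], [0.232, 0.973, -0.002], [0.0, -0.002, -1.0]] [ 1.25  0.13  1.49  0.    1.52 -0.09]
[-505.4 -304.4  -41.9]
```

```bash
python3 -m pendant '[{"translation":[-42,-25,-5],"twist":[0,0,0],"grip":0.2},{"translation":[-42,-25,-5],"twist":[0,0,0],"grip":0.2},{"translation":[-42,-25,-5],"twist":[0,0,0],"grip":0.2},{"translation":[-42,-25,-5],"twist":[0,0,0],"grip":0.2},{"translation":[-42,-25,-5],"twist":[0,0,0],"grip":0.2},{"translation":[-42,-25,-5],"twist":[0,0,0],"grip":0.2},{"translation":[-42,-25,-4],"twist":[0,0,0],"grip":0.2},{"translation":[-42,-25,-4],"twist":[0,0,0],"grip":0.2},{"translation":[-42,-25,-4],"twist":[0,0,0],"grip":0.2},{"translation":[-42,-25,-4],"twist":[0,0,0],"grip":0.2}]' 5
python3 - <<'E'
from h import *
st(); print(delta([.56,.17,.26]))
E
```

```text
t: 1.1
tool_pos: [0.492, 0.2366, 0.259]
orientation: [-0.348, -3.116, 0.013]
force: [0.7, 1.0, 0.7]
opening: 0.0558
t 1.1 pos [492.  236.6 259. ] F [0.7 1.  0.7] T [ 0.02  0.01 -0.02] op 55.8
[[-0.975, 0.22, -0.007], [0.22, 0.975, -0.007], [0.005, -0.009, -1.0]] [ 0.36 -0.02  1.57 -0.    1.6  -0.99]
[-81. -50.  -1.]
```

```bash
python3 -m pendant '[{"translation":[-32,-20,0],"twist":[0,0,0],"grip":0.2},{"translation":[-32,-20,0],"twist":[0,0,0],"grip":0.2},{"translation":[-18,-10,0],"twist":[0,0,0],"grip":0.2},{"translation":[0,0,0],"twist":[0,0,0],"grip":0.2},{"translation":[0,0,0],"twist":[0,0,0],"grip":0.2},{"translation":[0,0,0],"twist":[0,0,0],"grip":0.2},{"translation":[0,0,0],"twist":[0,0,0],"grip":0.2},{"translation":[0,0,0],"twist":[0,0,0],"grip":0.2},{"translation":[0,0,0],"twist":[0,0,0],"grip":0.2},{"translation":[0,0,0],"twist":[0,0,0],"grip":0.2}]'
python3 - <<'E'
from h import *
st(); pic,d,P,i=cloud("wrist"); np.savez("w1.npz",pic=pic,P=P); save("w1",pic); print(np.round(i["cam_to_world"],3).tolist(),i["vertical_fov"])
E
```

```text
t: 2.1
tool_pos: [0.5634, 0.1638, 0.2566]
orientation: [-0.353, -3.112, 0.015]
force: [-0.1, -0.5, 0.0]
opening: 0.0559
t 2.1 pos [563.4 163.8 256.6] F [-0.1 -0.5  0. ] T [-0.02 -0.01  0.04] op 55.9
[[-0.975, 0.224, -0.011], [0.224, 0.975, -0.009], [0.009, -0.011, -1.0]] [ 0.2   0.09  1.46 -0.01  1.6  -1.15]
[[0.225, -0.938, -0.264, 0.488], [0.974, 0.213, 0.073, 0.183], [-0.012, -0.274, 0.962, 0.423], [0.0, 0.0, 0.0, 1.0]] 62.28311746129856
```

View pics/w1.png

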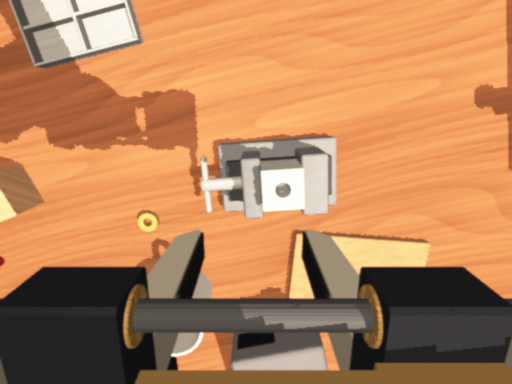

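```bash
cat >> h.py <<'E'
def ray_z(info,u,v,z,h=384):
    f=h/2/np.tan(np.radians(info["vertical_fov"])/2); M=np.array(info["cam_to_world"])
    d=M[:3,:3]@np.array([(u-info["cx"])/f,-(v-info["cy"])/f,-1]); return M[:3,3]+d*(z-M[2,3])/d[2]
E
python3 - <<'E'
from h import *
W=dict(wrist=("w1",(284,190)),top=("top",(197,181)),scene=("scene",(327,192)))
for n,(f,(u0,v0)) in W.items():
    q=np.load(f+".npz"); pic,P=q["pic"],q["P"]; i=robot.camera_info(n)
    g=cv2.cvtColor(pic,cv2.COLOR_RGB2GRAY)
    r=26 if n=="wrist" else 12; big=cv2.resize(g[v0-r:v0+r,u0-r:u0+r],None,fx=8,fy=8,interpolation=cv2.INTER_CUBIC)
    top=P[v0-r:v0+r,u0-r:u0+r]; m=np.abs(top[...,2]-.1)<.006
    thr=np.median(g[v0-r:v0+r,u0-r:u0+r][m])*.72
    b=(big<thr).astype(np.uint8); k,l,s,c=cv2.connectedComponentsWithStats(b)
    j=min(range(1,k),key=lambda j:np.hypot(*(c[j]-big.shape[0]/2))+(s[j,4]<100)*1e3)
    C=max(cv2.findContours((l==j).astype(np.uint8),0,1)[0],key=len)
    pts=np.array([ray_z(i,u0-r+(p[0]+.5)/8-.5,v0-r+(p[1]+.5)/8-.5,.1) for p in C[:,0]])
    (cx,cy),rad=cv2.minEnclosingCircle((pts[:,:2]*1000).astype(np.float32))
    Q=P.reshape(-1,3); mm=(np.abs(Q[:,2]-.1)<.006)&(np.hypot(Q[:,0]-.58,Q[:,1]-.192)<.05)
    mj=(np.abs(Q[:,2]-.081)<.008)&(np.hypot(Q[:,0]-.58,Q[:,1]-.192)<.12)
    print(n,"bore",cx,cy,rad,"bbox",np.ptp(pts,0)[:2]*1000,"mid",(pts.max(0)+pts.min(0))[:2]*500,"thr",thr,"block",cv2.minAreaRect((Q[mm,:2]*1000).astype(np.float32)),"z",np.median(Q[mm,2]),"jaws",cv2.minAreaRect((Q[mj,:2]*1000).astype(np.float32)))
E
python3 - <<'E'
from h import *
print(delta([.52,-.23,.23]))
E
```

```text
wrist bore 578.6076049804688 190.33023071289062 7.9458746910095215 bbox [14.14386807 15.73346644] mid [579.29806985 190.36313786] thr 182.16 block ((578.776123046875, 190.04026794433594), (44.036136627197266, 44.580116271972656), 80.87857818603516) z 0.09982030217050514 jaws ((581.287841796875, 193.21229553222656), (95.33765411376953, 70.45365142822266), 80.97494506835938)
top bore 580.5511474609375 191.26747131347656 8.638352394104004 bbox [16.18258798 16.63432455] mid [580.78047133 191.16549414] thr 128.16 block ((579.3638916015625, 192.407958984375), (45.090755462646484, 43.93602752685547), 81.9149169921875) z 0.10014813377481757 jaws ((581.8914184570312, 195.8907928466797), (96.75007629394531, 69.94410705566406), 80.7363510131836)
scene bore 578.2988891601562 189.8130645751953 54.155155181884766 bbox [85.5705862  67.97424533] mid [578.29890485 189.02518941] thr 141.84 block ((579.32958984375, 191.16326904296875), (43.84986114501953, 47.460262298583984), 82.038330078125) z 0.09923296907235862 jaws ((582.763916015625, 194.47779846191406), (95.89220428466797, 72.15946960449219), 80.93667602539062)
[ -46.1 -393.2   30.4]
```

```bash
python3 -c "
from h import *
print(delta([.522,-.272,.25]))"
python3 -m pendant '[{"translation":[-6,-46,1],"twist":[0,0,0],"grip":0.2},{"translation":[-6,-46,1],"twist":[0,0,0],"grip":0.2},{"translation":[-6,-46,1],"twist":[0,0,0],"grip":0.2},{"translation":[-6,-46,1],"twist":[0,0,0],"grip":0.2},{"translation":[-6,-46,1],"twist":[0,0,0],"grip":0.2},{"translation":[-6,-46,1],"twist":[0,0,0],"grip":0.2},{"translation":[-6,-46,1],"twist":[0,0,0],"grip":0.2},{"translation":[-6,-46,1],"twist":[0,0,0],"grip":0.2},{"translation":[-6,-46,1],"twist":[0,0,0],"grip":0.2},{"translation":[-6,-46,1],"twist":[0,0,0],"grip":0.2}]'
python3 -c "
from h import *
st();print(delta([.522,-.272,.25]))"
```

```text
[ -57.3 -433.9   10.7]
t: 3.15
tool_pos: [0.52, -0.3072, 0.2522]
orientation: [-0.333, -3.12, 0.013]
force: [0.2, 0.6, 0.4]
opening: 0.0561
t 3.15 pos [ 520.  -307.2  252.2] F [0.2 0.6 0.4] T [ 0.01 -0.01  0.04] op 56.1
[[-0.978, 0.211, -0.005], [0.211, 0.977, -0.008], [0.003, -0.009, -1.0]] [-0.61  0.13  1.43 -0.01  1.58 -1.97]
[ 5.4 34.9  1.9]
```

```bash
python3 -m pendant '[{"translation":[3,17,1],"twist":[0,0,0],"grip":0.2},{"translation":[2,17,1],"twist":[0,0,0],"grip":0.2},{"translation":[0,0,0],"twist":[0,0,0],"grip":0.2},{"translation":[0,0,0],"twist":[0,0,0],"grip":0.2},{"translation":[0,0,0],"twist":[0,0,0],"grip":0.2},{"translation":[0,0,0],"twist":[0,0,0],"grip":0.2},{"translation":[0,0,0],"twist":[0,0,0],"grip":0.2},{"translation":[0,0,0],"twist":[0,0,0],"grip":0.2},{"translation":[0,0,0],"twist":[0,0,0],"grip":0.2},{"translation":[0,0,0],"twist":[0,0,0],"grip":0.2}]'
python3 - <<'E'
from h import *
st(); pic,d,P,i=cloud("wrist"); np.savez("w2.npz",pic=pic,P=P); save("w2",pic)
Q=P.reshape(-1,3); near=lambda c,r:np.hypot(Q[:,0]-c[0],Q[:,1]-c[1])<r
m=near((.533,-.212),.1)&(abs(Q[:,2]-.055)<.003); print("stand",cv2.minAreaRect((Q[m,:2]*1000).astype(np.float32)),np.median(Q[m,2]))
for c in((.539,-.25),(.528,-.175)):
  for lo,hi in((.0575,.064),(.092,.1)):
    m=near(c,.022)&(Q[:,2]>lo)&(Q[:,2]<hi); w=(Q[m]*1000).astype(np.float32)
    if m.sum()>4: print(c,lo,m.sum(),cv2.minEnclosingCircle(w[:,:2].copy()),w.mean(0))
E
```

```text
t: 4.15
tool_pos: [0.5217, -0.2751, 0.2498]
orientation: [-0.337, -3.119, 0.017]
force: [-0.0, 0.6, 0.3]
opening: 0.0556
t 4.15 pos [ 521.7 -275.1  249.8] F [-0.   0.6  0.3] T [0.07 0.02 0.01] op 55.6
[[-0.977, 0.213, -0.005], [0.213, 0.977, -0.01], [0.003, -0.011, -1.0]] [-0.57  0.09  1.47 -0.01  1.58 -1.92]
stand ((555.0885009765625, -211.57235717773438), (108.0802001953125, 150.26193237304688), 9.137420654296875) 0.054822868252736856
(0.539, -0.25) 0.0575 204 ((536.6564331054688, -253.04110717773438), 14.737526893615723) [ 531.17957 -253.20073   59.92987]
(0.539, -0.25) 0.092 273 ((536.6895751953125, -252.9420166015625), 9.76728630065918) [ 536.20325 -253.00137   95.74111]
(0.528, -0.175) 0.0575 367 ((525.3841552734375, -178.97543334960938), 14.778999328613281) [ 523.1594   -180.82385    59.817486]
(0.528, -0.175) 0.092 110 ((525.3136596679688, -178.80029296875), 5.911081314086914) [ 525.0123   -179.3217     95.563324]
```

View pics/w2.png

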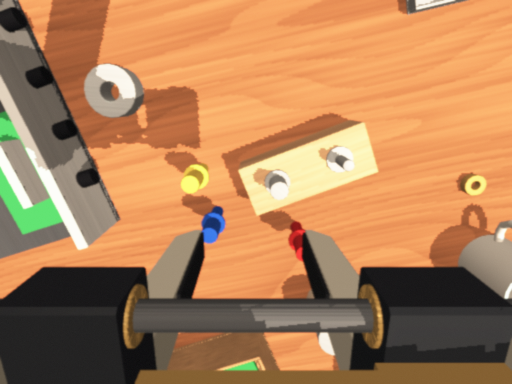

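The spindle (thick, boss Ø20) is at pixel (277,185) and the idler at (341,158). The wrist depth puts the spindle at (536.7,-253), with its flange top at 60 mm. I'll align and descend.

```bash
python3 -m pendant '[{"translation":[-5,13,10],"twist":[-0.011,-0.003,0],"grip":0.2},{"translation":[-5,13,30],"twist":[0,0,0],"grip":0.2},{"translation":[0,0,40],"twist":[0,0,0],"grip":0.2},{"translation":[0,0,30],"twist":[0,0,0],"grip":0.2},{"translation":[0,0,0],"twist":[0,0,0],"grip":0.2},{"translation":[0,0,0],"twist":[0,0,0],"grip":0.2},{"translation":[0,0,0],"twist":[0,0,0],"grip":0.2},{"translation":[0,0,0],"twist":[0,0,0],"grip":0.2},{"translation":[0,0,0],"twist":[0,0,0],"grip":0.2},{"translation":[0,0,0],"twist":[0,0,0],"grip":0.2}]'
python3 - <<'E'
from h import *
st(); print(delta([.537,-.2525,.0665]))
pic,d,P,i=cloud("wrist"); save("w3",pic)
Q=P.reshape(-1,3)
for lo,hi in((.0575,.064),(.091,.1)):
    m=(np.hypot(Q[:,0]-.537,Q[:,1]+.252)<.022)&(Q[:,2]>lo)&(Q[:,2]<hi); w=(Q[m]*1000).astype(np.float32)
    if m.sum()>4: print(m.sum(),cv2.minEnclosingCircle(w[:,:2].copy()),w.mean(0))
E
```

```text
t: 5.2
tool_pos: [0.5426, -0.2492, 0.1408]
orientation: [0.338, 3.113, 0.001]
force: [0.7, 0.6, -0.1]
opening: 0.0555
t 5.2 pos [ 542.6 -249.2  140.8] F [ 0.7  0.6 -0.1] T [-0.02  0.01  0.02] op 55.5
[[-0.977, 0.215, 0.011], [0.215, 0.977, -0.0], [-0.01, 0.002, -1.0]] [-0.52  0.16  1.6   0.    1.37 -1.87]
[ 5.6 -4.6 74.3]
412 ((536.547119140625, -252.51121520996094), 14.786700248718262) [ 531.1537   -251.03233    59.959473]
609 ((536.6690673828125, -252.4988250732422), 10.111737251281738) [ 535.903  -252.4072   95.5659]
```

```bash
python3 -m pendant '[{"translation":[6,-3.5,5],"twist":[0.002,0.010,0],"grip":0.2},{"translation":[0,0,25],"twist":[0,0,0],"grip":0.2},{"translation":[0,0,25],"twist":[0,0,0],"grip":0.2},{"translation":[0,0,12],"twist":[0,0,0],"grip":0.2},{"translation":[0,0,5],"twist":[0,0,0],"grip":0.2},{"translation":[0,0,0],"twist":[0,0,0],"grip":0.2},{"translation":[0,0,0],"twist":[0,0,0],"grip":0.2},{"translation":[0,0,0],"twist":[0,0,0],"grip":0.2},{"translation":[0,0,0],"twist":[0,0,0],"grip":0.2},{"translation":[0,0,0],"twist":[0,0,0],"grip":0.2}]'
python3 -c "
from h import *
st(); print(delta([.5367,-.2525,.0665]))"
```

```text
t: 6.25
tool_pos: [0.5376, -0.2545, 0.072]
orientation: [0.34, 3.117, -0.007]
force: [-0.1, 0.3, 0.1]
opening: 0.0553
t 6.25 pos [ 537.6 -254.5   72. ] F [-0.1  0.3  0.1] T [-0.   -0.   -0.09] op 55.3
[[-0.977, 0.215, 0.005], [0.215, 0.977, -0.005], [-0.006, -0.004, -1.0]] [-0.53  0.22  1.66 -0.    1.25 -1.88]
[1.4 1.8 5.5]
```

```bash
python3 -m pendant '[{"translation":[1.4,1.8,5],"twist":[-0.003,0.005,0],"grip":0.2},{"translation":[0,0,0],"twist":[0,0,0],"grip":0.2},{"translation":[0,0,0],"twist":[0,0,0],"grip":-1},{"translation":[0,0,0],"twist":[0,0,0],"grip":-1},{"translation":[0,0,0],"twist":[0,0,0],"grip":-1},{"translation":[0,0,0],"twist":[0,0,0],"grip":-1},{"translation":[0,0,0],"twist":[0,0,0],"grip":-1},{"translation":[0,0,0],"twist":[0,0,0],"grip":-1},{"translation":[0,0,0],"twist":[0,0,0],"grip":-1},{"translation":[0,0,0],"twist":[0,0,0],"grip":-1}]' 40
python3 -c "
from h import *
st()"
```

```text
t: 7.25
tool_pos: [0.5371, -0.2525, 0.0674]
orientation: [0.34, 3.121, -0.002]
force: [1.1, 0.7, -0.3]
opening: 0.0189
t 7.25 pos [ 537.1 -252.5   67.4] F [ 1.1  0.7 -0.3] T [0.09 0.01 0.02] op 18.9
[[-0.977, 0.215, 0.002], [0.215, 0.977, -0.001], [-0.002, -0.001, -1.0]] [-0.53  0.23  1.66 -0.    1.25 -1.88]
```

```bash
python3 -m pendant '[{"translation":[0,0,-8],"twist":[0,0,0],"grip":-1},{"translation":[0,0,-15],"twist":[0,0,0],"grip":-1},{"translation":[0,0,-20],"twist":[0,0,0],"grip":-1},{"translation":[0,0,-25],"twist":[0,0,0],"grip":-1},{"translation":[0,0,-25],"twist":[0,0,0],"grip":-1},{"translation":[0,0,-25],"twist":[0,0,0],"grip":-1},{"translation":[0,0,-15],"twist":[0,0,0],"grip":-1},{"translation":[0,0,-5],"twist":[0,0,0],"grip":-1},{"translation":[0,0,0],"twist":[0,0,0],"grip":-1},{"translation":[0,0,0],"twist":[0,0,0],"grip":-1}]'
python3 -c "
from h import *
st(); print(delta([.5792,.15,.205]))"
```

```text
t: 8.25
tool_pos: [0.5368, -0.2523, 0.2182]
orientation: [0.339, 3.117, -0.004]
force: [0.3, 0.2, -1.8]
opening: 0.0196
t 8.25 pos [ 536.8 -252.3  218.2] F [ 0.3  0.2 -1.8] T [0.01 0.01 0.02] op 19.6
[[-0.977, 0.215, 0.005], [0.215, 0.977, -0.003], [-0.006, -0.002, -1.0]] [-0.53  0.11  1.52 -0.    1.51 -1.88]
[ 45.2 402.   12.2]
```

```bash
python3 -m pendant '[{"translation":[4,20,0],"twist":[0,0,0],"grip":-1},{"translation":[4,42,0],"twist":[0,0,0],"grip":-1},{"translation":[4,44,0],"twist":[0,0,0],"grip":-1},{"translation":[4,44,0],"twist":[0,0,0],"grip":-1},{"translation":[4,44,0],"twist":[0,0,0],"grip":-1},{"translation":[4,44,0],"twist":[0,0,0],"grip":-1},{"translation":[4,44,0],"twist":[0,0,0],"grip":-1},{"translation":[4,44,0],"twist":[0,0,0],"grip":-1},{"translation":[4,36,0],"twist":[0,0,0],"grip":-1},{"translation":[4,15,0],"twist":[0,0,0],"grip":-1}]'
python3 -c "
from h import *
st(); print(delta([.5792,.19,.2]))"
```

```text
t: 9.25
tool_pos: [0.5731, 0.1361, 0.2025]
orientation: [-0.35, -3.107, 0.005]
force: [-0.8, -0.4, -1.1]
opening: 0.0195
t 9.25 pos [573.1 136.1 202.5] F [-0.8 -0.4 -1.1] T [ 0.06 -0.01 -0.01] op 19.5
[[-0.975, 0.222, -0.016], [0.222, 0.975, -0.001], [0.015, -0.005, -1.0]] [ 0.15  0.12  1.52  0.    1.51 -1.2 ]
[ 6.  53.9  2.3]
```

```bash
python3 -m pendant '[{"translation":[3,25,0],"twist":[-0.005,-0.015,0],"grip":-1},{"translation":[3,25,0],"twist":[0,0,0],"grip":-1},{"translation":[0,6,0],"twist":[0.06,0,0],"grip":-1},{"translation":[0,6,0],"twist":[0.06,0,0],"grip":-1},{"translation":[0,0,0],"twist":[0.054,0,0],"grip":-1},{"translation":[0,0,0],"twist":[0,0,0],"grip":-1},{"translation":[0,0,0],"twist":[0,0,0],"grip":-1},{"translation":[0,0,0],"twist":[0,0,0],"grip":-1},{"translation":[0,0,0],"twist":[0,0,0],"grip":-1},{"translation":[0,0,0],"twist":[0,0,0],"grip":-1}]'
cat >> h.py <<'E'
FT=np.array([.0005,0,.0575]); B=np.array([.5791,.1904,.1])
def foot(ylean=-.0005,zlow=.108,tilt=.1745,B=B):
    """current foot pose and tool-frame step (mm), twist to a foot centre at B, leaning by tilt toward tool y"""
    s=robot.read_state(); M=R.from_rotvec(s["orientation"]).as_matrix(); p=s["tool_pos"]
    F=p+M@FT; yd=np.array([M[0,1],M[1,1],0]); yd/=np.linalg.norm(yd); xd=np.array([yd[1],-yd[0],0])
    xd=-xd # tool x is x=y cross z(down)
    t=np.arctan2(-M[2,1]*1, -M[2,2]); tx=np.arcsin(np.clip(M[2,0],-1,1))
    low=F[2]-.008*np.hypot(M[2,0],M[2,1])
    e=F-B; print("foot-bore: along lean y %.1f, x %.1f, low edge z %.1f; lean(deg) y %.2f x %.2f"%(e@yd*1e3,e@xd*1e3,low*1e3,np.degrees(t),np.degrees(tx)))
    M0=np.column_stack([xd,yd,[0,0,-1]]); Mt=M0@R.from_rotvec([tilt,0,0]).as_matrix()
    Ft=np.array([*(B[:2]+yd[:2]*ylean),zlow+.008*np.sin(tilt)])
    pt=Ft-Mt@FT; print("step",np.round(M.T@(pt-p)*1e3,1),"twist",np.round(R.from_matrix(M.T@Mt).as_rotvec(),4))
E
python3 - <<'E'
from h import *
st(); foot(); pic,d,P,i=cloud("wrist"); save("w4",pic[60:360])
E
```

```text
t: 10.25
tool_pos: [0.5745, 0.2017, 0.1895]
orientation: [-0.339, -3.074, 0.281]
force: [-0.3, -0.4, -1.2]
opening: 0.0193
t 10.25 pos [574.5 201.7 189.5] F [-0.3 -0.4 -1.2] T [ 0.14 -0.05 -0.06] op 19.3
[[-0.976, 0.213, -0.056], [0.219, 0.96, -0.175], [0.016, -0.183, -0.983]] [ 0.34  0.29  1.37 -0.15  1.59 -1.  ]
foot-bore: along lean y -0.5, x 8.3, low edge z 131.5; lean(deg) y 10.55 x 0.92
step [-7.8  3.8 23.1] twist [-0.0096 -0.0163 -0.0001]
```

View pics/w4.png

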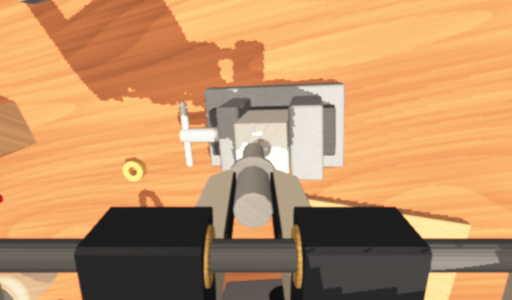

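The shot shows the gripped spindle at (255,190) pointing at the bore near (262,148). I'll step to hover just above the mouth.

```bash
python3 -m pendant '[{"translation":[-4,2,8],"twist":[-0.01,-0.016,0],"grip":-1},{"translation":[-4,1.8,12],"twist":[0,0,0],"grip":-1},{"translation":[0,0,3],"twist":[0,0,0],"grip":-1},{"translation":[0,0,0],"twist":[0,0,0],"grip":-1},{"translation":[0,0,0],"twist":[0,0,0],"grip":-1},{"translation":[0,0,0],"twist":[0,0,0],"grip":-1},{"translation":[0,0,0],"twist":[0,0,0],"grip":-1},{"translation":[0,0,0],"twist":[0,0,0],"grip":-1},{"translation":[0,0,0],"twist":[0,0,0],"grip":-1},{"translation":[0,0,0],"twist":[0,0,0],"grip":-1}]'
python3 - <<'E'
from h import *
st(); foot(zlow=.102); pic,d,P,i=cloud("wrist"); save("w5",cv2.resize(pic[150:300,170:370],None,fx=4,fy=4,interpolation=cv2.INTER_CUBIC))
E
```

```text
t: 11.3
tool_pos: [0.5834, 0.1986, 0.1674]
orientation: [-0.343, -3.094, 0.267]
force: [0.5, -0.3, -1.7]
opening: 0.0196
t 11.3 pos [583.4 198.6 167.4] F [ 0.5 -0.3 -1.7] T [ 0.14 -0.07 -0.02] op 19.6
[[-0.976, 0.216, -0.036], [0.219, 0.961, -0.168], [-0.002, -0.171, -0.985]] [ 0.33  0.3   1.4  -0.15  1.53 -1.  ]
foot-bore: along lean y -0.9, x -2.0, low edge z 109.3; lean(deg) y 9.86 x -0.10
step [1.9 1.8 7.1] twist [ 0.0024  0.0018 -0.    ]
```

View pics/w5.png

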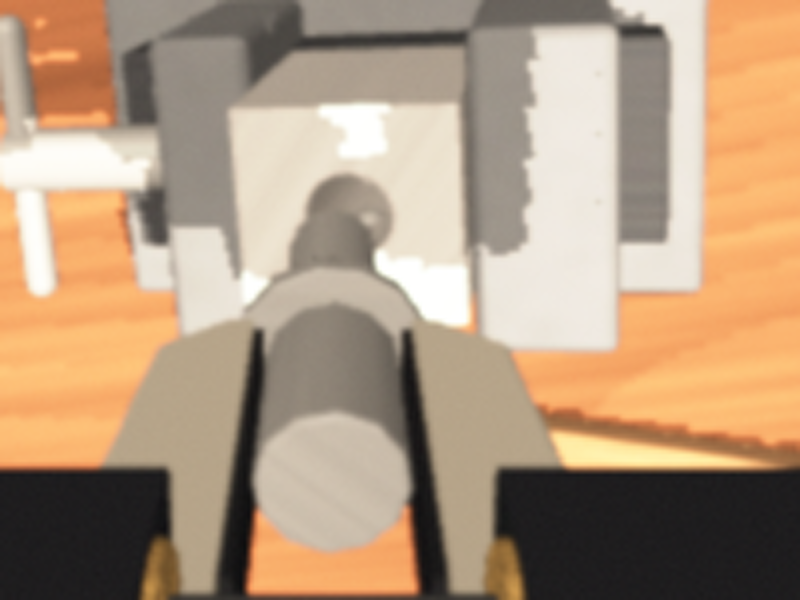

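Run:
```python
from h import *
i=robot.camera_info("wrist"); s=robot.read_state(); M=R.from_rotvec(s["orientation"]).as_matrix()
f=192/np.tan(np.radians(i["vertical_fov"])/2); C=np.linalg.inv(i["cam_to_world"])
def px(p):
    c=C@np.r_[p,1]; return np.round(((np.array([i["cx"]+f*c[0]/-c[2], i["cy"]-f*c[1]/-c[2]])-[170,150])*4+1.5),0)
a=np.linspace(0,2*np.pi,9)[:-1]
print("bore circle",[px(B+.0085*np.array([np.cos(t),np.sin(t),0])).tolist() for t in a])
print("foot circle",[px(s["tool_pos"]+M@(FT+.008*np.array([np.cos(t),np.sin(t),0]))).tolist() for t in a])
print("bosstop",[px(s["tool_pos"]+M@(FT+[0,0,-.086]+.01*np.array([np.cos(t),np.sin(t),0]))).tolist() for t in a[::2]])
print("blk", [px(x).tolist() for x in ([.5791,.1904,.1],)])
print(ray_z(i,170+(349-1.5)/4,150+(215-1.5)/4,.1))
```

```text
bore circle [[358.0, 260.0], [386.0, 243.0], [392.0, 212.0], [373.0, 185.0], [340.0, 178.0], [312.0, 195.0], [307.0, 226.0], [326.0, 253.0]]
foot circle [[335.0, 206.0], [365.0, 218.0], [378.0, 247.0], [365.0, 276.0], [335.0, 287.0], [305.0, 276.0], [292.0, 247.0], [304.0, 218.0]]
bosstop [[335.0, 409.0], [418.0, 484.0], [335.0, 556.0], [253.0, 484.0]]
blk [[349.0, 219.0]]
[0.57827149 0.1905828  0.1       ]
```

```bash
sed -i 's/B=np.array(\[.5791,.1904,.1\])/B=np.array([.5787,.1905,.1])/' h.py
python3 -m pendant '[{"translation":[2.3,1.8,2],"twist":[0.002,0.002,0],"grip":-1},{"translation":[0,0,3],"twist":[0,0,0],"grip":-1},{"translation":[0,0,1.5],"twist":[0,0,0],"grip":-1},{"translation":[0,0,0],"twist":[0,0,0],"grip":-1},{"translation":[0,0,0],"twist":[0,0,0],"grip":-1},{"translation":[0,0,0],"twist":[0,0,0],"grip":-1},{"translation":[0,0,0],"twist":[0,0,0],"grip":-1},{"translation":[0,0,0],"twist":[0,0,0],"grip":-1},{"translation":[0,0,0],"twist":[0,0,0],"grip":-1},{"translation":[0,0,0],"twist":[0,0,0],"grip":-1}]'
python3 -c "
from h import *
st(); foot(zlow=.099)"
```

```text
t: 12.35
tool_pos: [0.5811, 0.1998, 0.16]
orientation: [-0.343, -3.091, 0.27]
force: [0.4, -0.6, -2.0]
opening: 0.0191
t 12.35 pos [581.1 199.8 160. ] F [ 0.4 -0.6 -2. ] T [ 0.12 -0.03 -0.07] op 19.1
[[-0.976, 0.216, -0.038], [0.219, 0.961, -0.169], [0.0, -0.173, -0.985]] [ 0.34  0.3   1.41 -0.15  1.52 -1.  ]
foot-bore: along lean y -0.4, x 0.2, low edge z 102.0; lean(deg) y 9.99 x 0.02
step [-0.2  0.4  3. ] twist [ 0.0001 -0.0004  0.    ]
```

```bash
python3 -m pendant '[{"translation":[-0.2,0.4,1],"twist":[0,0,0],"grip":-1},{"translation":[0,0.2,1],"twist":[0,0,0],"grip":-1},{"translation":[0,0.2,1],"twist":[0,0,0],"grip":-1},{"translation":[0,0.2,1],"twist":[0,0,0],"grip":-1},{"translation":[0,0.2,1],"twist":[0,0,0],"grip":-1},{"translation":[0,0,0],"twist":[0,0,0],"grip":-1},{"translation":[0,0,0],"twist":[0,0,0],"grip":-1},{"translation":[0,0,0],"twist":[0,0,0],"grip":-1},{"translation":[0,0,0],"twist":[0,0,0],"grip":-1},{"translation":[0,0,0],"twist":[0,0,0],"grip":-1}]'
python3 -c "
from h import *
st(); foot(zlow=.096)"
```

```text
t: 13.35
tool_pos: [0.5814, 0.2001, 0.1543]
orientation: [-0.343, -3.091, 0.27]
force: [-0.4, -0.5, -2.3]
opening: 0.0194
t 13.35 pos [581.4 200.1 154.3] F [-0.4 -0.5 -2.3] T [ 0.16 -0.01 -0.01] op 19.4
[[-0.976, 0.216, -0.038], [0.219, 0.961, -0.169], [0.0, -0.174, -0.985]] [ 0.34  0.31  1.41 -0.15  1.51 -1.  ]
foot-bore: along lean y -0.0, x 0.0, low edge z 96.3; lean(deg) y 9.99 x 0.03
step [-0.  -0.4  0.4] twist [ 0.0001 -0.0005  0.    ]
```

The shaft is 3.7 mm in with no contact force. I'll go slightly deeper, then start standing it up about the foot.

```bash
python3 -m pendant '[{"translation":[0,-0.3,0.5],"twist":[0,0,0],"grip":-1},{"translation":[0,0.1,0.8],"twist":[0,0,0],"grip":-1},{"translation":[0,-1.1,0.1],"twist":[-0.02,0,0],"grip":-1},{"translation":[0,-1.1,0.1],"twist":[-0.02,0,0],"grip":-1},{"translation":[0,-1.1,0.1],"twist":[-0.02,0,0],"grip":-1},{"translation":[0,-1.1,0.1],"twist":[-0.02,0,0],"grip":-1},{"translation":[0,0,0],"twist":[0,0,0],"grip":-1},{"translation":[0,0,0],"twist":[0,0,0],"grip":-1},{"translation":[0,0,0],"twist":[0,0,0],"grip":-1},{"translation":[0,0,0],"twist":[0,0,0],"grip":-1}]'
python3 -c "
from h import *
st(); foot(zlow=.094,tilt=0,ylean=0)"
```

```text
t: 14.35
tool_pos: [0.5802, 0.1947, 0.1536]
orientation: [-0.346, -3.11, 0.134]
force: [-0.3, 0.8, -2.5]
opening: 0.019
t 14.35 pos [580.2 194.7 153.6] F [-0.3  0.8 -2.5] T [ 0.14 -0.05  0.05] op 19.0
[[-0.976, 0.219, -0.019], [0.22, 0.972, -0.084], [0.0, -0.086, -0.996]] [ 0.29  0.25  1.48 -0.08  1.46 -1.05]
foot-bore: along lean y -0.6, x -0.0, low edge z 95.6; lean(deg) y 4.94 x 0.01
step [ 0.1 -4.2  2.4] twist [-0.0862 -0.0001 -0.    ]
```

```bash
python3 -m pendant '[{"translation":[0,-1.0,0.3],"twist":[-0.0215,0,0],"grip":-1},{"translation":[0,-1.0,0.3],"twist":[-0.0215,0,0],"grip":-1},{"translation":[0,-1.1,0.3],"twist":[-0.0215,0,0],"grip":-1},{"translation":[0,-1.1,0.3],"twist":[-0.0215,0,0],"grip":-1},{"translation":[0,0,0],"twist":[0,0,0],"grip":-1},{"translation":[0,0,0],"twist":[0,0,0],"grip":-1},{"translation":[0,0,0],"twist":[0,0,0],"grip":-1},{"translation":[0,0,0],"twist":[0,0,0],"grip":-1},{"translation":[0,0,0],"twist":[0,0,0],"grip":-1},{"translation":[0,0,0],"twist":[0,0,0],"grip":-1}]'
python3 -c "
from h import *
st(); foot(zlow=.090,tilt=0,ylean=0)"
```

```text
t: 15.35
tool_pos: [0.5792, 0.1901, 0.1525]
orientation: [0.347, 3.122, 0.01]
force: [0.2, 0.1, -1.3]
opening: 0.0194
t 15.35 pos [579.2 190.1 152.5] F [ 0.2  0.1 -1.3] T [ 0.03 -0.03  0.01] op 19.4
[[-0.976, 0.22, 0.002], [0.22, 0.976, 0.006], [-0.0, 0.007, -1.0]] [ 0.23  0.19  1.54  0.01  1.4  -1.12]
foot-bore: along lean y 0.1, x -0.1, low edge z 94.9; lean(deg) y -0.38 x -0.00
step [0.1 0.3 5. ] twist [ 0.0066  0.0001 -0.    ]
```

```bash
python3 -m pendant '[{"translation":[0,0.3,1],"twist":[0.0066,0,0],"grip":-1},{"translation":[0,0,1.2],"twist":[0,0,0],"grip":-1},{"translation":[0,0,1.2],"twist":[0,0,0],"grip":-1},{"translation":[0,0,1.2],"twist":[0,0,0],"grip":-1},{"translation":[0,0,1.2],"twist":[0,0,0],"grip":-1},{"translation":[0,0,1.2],"twist":[0,0,0],"grip":-1},{"translation":[0,0,1.2],"twist":[0,0,0],"grip":-1},{"translation":[0,0,1.2],"twist":[0,0,0],"grip":-1},{"translation":[0,0,0],"twist":[0,0,0],"grip":-1},{"translation":[0,0,0],"twist":[0,0,0],"grip":-1}]'
python3 -c "
from h import *
st(); foot(zlow=.078,tilt=0,ylean=0)"
```

```text
t: 16.35
tool_pos: [0.5791, 0.1905, 0.1418]
orientation: [-0.346, -3.122, 0.002]
force: [0.0, 0.1, -1.5]
opening: 0.0192
t 16.35 pos [579.1 190.5 141.8] F [ 0.   0.1 -1.5] T [ 0.02 -0.05 -0.05] op 19.2
[[-0.976, 0.219, -0.001], [0.219, 0.976, -0.001], [0.0, -0.001, -1.0]] [ 0.23  0.2   1.55 -0.    1.39 -1.12]
foot-bore: along lean y 0.1, x 0.1, low edge z 84.3; lean(deg) y 0.07 x 0.02
step [-0.1 -0.1  6.3] twist [-0.0011 -0.0004 -0.    ]
```

Depth is 15.7 mm with no side load. The catch is at 26 mm, so I'll go to about 23 mm and then step through it.

```bash
python3 -m pendant '[{"translation":[-0.1,-0.1,1],"twist":[0,0,0],"grip":-1},{"translation":[0,0,1],"twist":[0,0,0],"grip":-1},{"translation":[0,0,1],"twist":[0,0,0],"grip":-1},{"translation":[0,0,1],"twist":[0,0,0],"grip":-1},{"translation":[0,0,1],"twist":[0,0,0],"grip":-1},{"translation":[0,0,1],"twist":[0,0,0],"grip":-1},{"translation":[0,0,1],"twist":[0,0,0],"grip":-1},{"translation":[0,0,1],"twist":[0,0,0],"grip":-1},{"translation":[0,0,1],"twist":[0,0,0],"grip":-1},{"translation":[0,0,1],"twist":[0,0,0],"grip":-1}]'
python3 -c "
from h import *
st(); foot(zlow=.070,tilt=0,ylean=0)"
```

```text
t: 17.35
tool_pos: [0.5791, 0.1906, 0.1317]
orientation: [-0.346, -3.122, 0.001]
force: [-1.7, 0.0, 0.3]
opening: 0.0193
t 17.35 pos [579.1 190.6 131.7] F [-1.7  0.   0.3] T [0.08 0.6  0.02] op 19.3
[[-0.976, 0.219, -0.001], [0.219, 0.976, -0.001], [0.0, -0.001, -1.0]] [ 0.23  0.21  1.56 -0.    1.37 -1.12]
foot-bore: along lean y 0.2, x 0.2, low edge z 74.2; lean(deg) y 0.04 x 0.02
step [-0.1 -0.2  4.2] twist [-0.0008 -0.0004 -0.    ]
```

```bash
python3 -m pendant '[{"translation":[0,0,1],"twist":[0,0,0],"grip":-1},{"translation":[0,0,1],"twist":[0,0,0],"grip":-1},{"translation":[0,0,1],"twist":[0,0,0],"grip":-1},{"translation":[0,0,1],"twist":[0,0,0],"grip":-1},{"translation":[0,0,1],"twist":[0,0,0],"grip":-1},{"translation":[0,0,0],"twist":[0,0,0],"grip":-1},{"translation":[0,0,0],"twist":[0,0,0],"grip":-1},{"translation":[0,0,0],"twist":[0,0,0],"grip":-1},{"translation":[0,0,0],"twist":[0,0,0],"grip":-1},{"translation":[0,0,0],"twist":[0,0,0],"grip":-1}]'
python3 -c "
from h import *
st(); foot(zlow=.065,tilt=0,ylean=0)"
```

```text
t: 18.35
tool_pos: [0.5788, 0.1908, 0.126]
orientation: [-0.346, -3.121, 0.001]
force: [-1.5, 0.6, -0.6]
opening: 0.0189
t 18.35 pos [578.8 190.8 126. ] F [-1.5  0.6 -0.6] T [0.05 0.33 0.04] op 18.9
[[-0.976, 0.219, -0.001], [0.219, 0.976, -0.0], [0.001, -0.001, -1.0]] [ 0.23  0.22  1.56 -0.    1.36 -1.12]
foot-bore: along lean y 0.3, x 0.5, low edge z 68.5; lean(deg) y 0.04 x 0.06
step [-0.5 -0.3  3.5] twist [-0.0007 -0.001  -0.    ]
```

```bash
python3 -m pendant '[{"translation":[-0.2,-0.2,1],"twist":[0,0,0],"grip":-1},{"translation":[0,0,1],"twist":[0,0,0],"grip":-1},{"translation":[0,0,1],"twist":[0,0,0],"grip":-1},{"translation":[0,0,1],"twist":[0,0,0],"grip":-1},{"translation":[0,0,1],"twist":[0,0,0],"grip":-1},{"translation":[0,0,1],"twist":[0,0,0],"grip":-1},{"translation":[0,0,1],"twist":[0,0,0],"grip":-1},{"translation":[0,0,1],"twist":[0,0,0],"grip":-1},{"translation":[0,0,0],"twist":[0,0,0],"grip":-1},{"translation":[0,0,0],"twist":[0,0,0],"grip":-1}]'
python3 -c "
from h import *
st(); foot(zlow=.055,tilt=0,ylean=0)"
```

```text
t: 19.35
tool_pos: [0.5788, 0.1908, 0.1173]
orientation: [-0.346, -3.121, 0.001]
force: [-0.8, -0.6, 0.8]
opening: 0.0192
t 19.35 pos [578.8 190.8 117.3] F [-0.8 -0.6  0.8] T [0.08 0.37 0.  ] op 19.2
[[-0.976, 0.219, -0.001], [0.219, 0.976, -0.0], [0.001, -0.001, -1.0]] [ 0.23  0.22  1.57  0.    1.35 -1.12]
foot-bore: along lean y 0.2, x 0.6, low edge z 59.8; lean(deg) y 0.03 x 0.08
step [-0.5 -0.3  4.8] twist [-0.0005 -0.0014 -0.    ]
```

```bash
python3 -m pendant '[{"translation":[0,0,1],"twist":[0,0,0],"grip":-1},{"translation":[0,0,1],"twist":[0,0,0],"grip":-1},{"translation":[0,0,1],"twist":[0,0,0],"grip":-1},{"translation":[0,0,0.5],"twist":[0,0,0],"grip":-1},{"translation":[0,0,0.5],"twist":[0,0,0],"grip":-1},{"translation":[0,0,0.3],"twist":[0,0,0],"grip":-1},{"translation":[0,0,0.3],"twist":[0,0,0],"grip":-1},{"translation":[0,0,0],"twist":[0,0,0],"grip":-1},{"translation":[0,0,0],"twist":[0,0,0],"grip":-1},{"translation":[0,0,0],"twist":[0,0,0],"grip":-1}]'
python3 -c "
from h import *
st(); foot(zlow=.055,tilt=0,ylean=0)"
```

```text
t: 20.35
tool_pos: [0.5788, 0.1908, 0.1125]
orientation: [-0.345, -3.121, 0.001]
force: [-1.5, 0.8, 1.1]
opening: 0.0195
t 20.35 pos [578.8 190.8 112.5] F [-1.5  0.8  1.1] T [0.14 0.38 0.03] op 19.5
[[-0.976, 0.219, -0.001], [0.219, 0.976, -0.0], [0.001, -0.0, -1.0]] [ 0.23  0.23  1.58  0.    1.34 -1.12]
foot-bore: along lean y 0.3, x 0.6, low edge z 55.0; lean(deg) y 0.03 x 0.08
step [-0.5 -0.3 -0. ] twist [-0.0005 -0.0014 -0.    ]
```

```bash
python3 -m pendant '[{"translation":[0,0,0.3],"twist":[0,0,0],"grip":-1},{"translation":[0,0,0.3],"twist":[0,0,0],"grip":-1},{"translation":[0,0,0],"twist":[0,0,0],"grip":-1},{"translation":[0,0,0],"twist":[0,0,0],"grip":-1},{"translation":[0,0,0],"twist":[0,0,0],"grip":-1},{"translation":[0,0,0],"twist":[0,0,0],"grip":-1},{"translation":[0,0,0],"twist":[0,0,0],"grip":-1},{"translation":[0,0,0],"twist":[0,0,0],"grip":-1},{"translation":[0,0,0],"twist":[0,0,0],"grip":-1},{"translation":[0,0,0.3],"twist":[0,0,0],"grip":-1}]'
python3 -c "
from h import *
st(); foot(zlow=.055,tilt=0,ylean=0)"
```

```text
t: 21.35
tool_pos: [0.5789, 0.1908, 0.1124]
orientation: [-0.345, -3.121, 0.0]
force: [-5.1, 0.0, 5.1]
opening: 0.0189
t 21.35 pos [578.9 190.8 112.4] F [-5.1  0.   5.1] T [-0.04  0.87 -0.05] op 18.9
[[-0.976, 0.219, -0.001], [0.219, 0.976, -0.0], [0.001, -0.0, -1.0]] [ 0.23  0.23  1.58  0.    1.34 -1.12]
foot-bore: along lean y 0.3, x 0.5, low edge z 54.9; lean(deg) y 0.02 x 0.06
step [-0.4 -0.3 -0.1] twist [-0.0004 -0.0011 -0.    ]
```

```bash
python3 -m pendant '[{"translation":[0.1,0,0.4],"twist":[0,0,0],"grip":-1},{"translation":[0,0,0.5],"twist":[0,0,0],"grip":-1},{"translation":[0,0,0.5],"twist":[0,0,0],"grip":-1},{"translation":[0,0,0.6],"twist":[0,0,0],"grip":-1},{"translation":[0,0,0.6],"twist":[0,0,0],"grip":-1},{"translation":[0,0,0.6],"twist":[0,0,0],"grip":-1},{"translation":[0,0,0.6],"twist":[0,0,0],"grip":-1},{"translation":[0,0,0.6],"twist":[0,0,0],"grip":-1},{"translation":[0,0,0.6],"twist":[0,0,0],"grip":-1},{"translation":[0,0,0.6],"twist":[0,0,0],"grip":-1}]'
python3 - <<'E'
from h import *
st(); foot(zlow=.055,tilt=0,ylean=0)
pic,d,P,i=cloud("scene"); save("s6",cv2.resize(pic[150:240,270:370],None,fx=6,fy=6,interpolation=cv2.INTER_CUBIC))
E
```

```text
t: 22.35
tool_pos: [0.5789, 0.1908, 0.1123]
orientation: [0.345, 3.122, -0.001]
force: [-6.3, -1.2, 7.4]
opening: 0.0196
t 22.35 pos [578.9 190.8 112.3] F [-6.3 -1.2  7.4] T [-0.11  1.07  0.01] op 19.6
[[-0.976, 0.218, 0.0], [0.218, 0.976, -0.0], [-0.0, -0.0, -1.0]] [ 0.23  0.23  1.58 -0.    1.34 -1.12]
foot-bore: along lean y 0.3, x 0.4, low edge z 54.8; lean(deg) y 0.02 x -0.02
step [-0.4 -0.3 -0.2] twist [-0.0003  0.0003  0.    ]
```

View pics/s6.png

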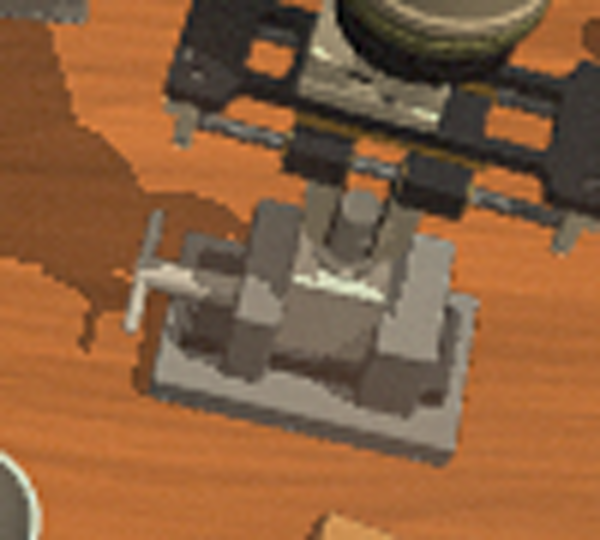

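The flange looks down on the block at (345,275), and z has stalled at 112.3 mm (home is 112.5). I'll give it one slightly firmer press, well under 40 N, to confirm, then relax.

```bash
python3 -m pendant '[{"translation":[0.3,0,0.6],"twist":[0,0,0],"grip":-1},{"translation":[0.3,0,0.9],"twist":[0,0,0],"grip":-1},{"translation":[0.3,0,1.2],"twist":[0,0,0],"grip":-1},{"translation":[0.3,0,1.2],"twist":[0,0,0],"grip":-1},{"translation":[0.3,0,1.2],"twist":[0,0,0],"grip":-1},{"translation":[0.3,0,1.2],"twist":[0,0,0],"grip":-1},{"translation":[0.3,0,1.2],"twist":[0,0,0],"grip":-1},{"translation":[0.3,0,1.2],"twist":[0,0,0],"grip":-1},{"translation":[0.3,0,1.2],"twist":[0,0,0],"grip":-1},{"translation":[0.3,0,1.2],"twist":[0,0,0],"grip":-1}]'
python3 -c "
from h import *
st()"
```

```text
t: 23.4
tool_pos: [0.5789, 0.1908, 0.1123]
orientation: [0.344, 3.114, -0.0]
force: [-6.5, -1.2, 9.2]
opening: 0.0192
t 23.4 pos [578.9 190.8 112.3] F [-6.5 -1.2  9.2] T [-0.27  1.3   0.  ] op 19.2
[[-0.976, 0.219, 0.009], [0.219, 0.976, -0.001], [-0.009, 0.001, -1.0]] [ 0.24  0.22  1.59 -0.    1.33 -1.11]
```

```bash
python3 -m pendant '[{"translation":[0,0,0],"twist":[0,0,0],"grip":-1},{"translation":[0,0,0],"twist":[0,0,0],"grip":-1},{"translation":[0,0,0],"twist":[0,0,0],"grip":0},{"translation":[0,0,0],"twist":[0,0,0],"grip":0},{"translation":[0,0,0],"twist":[0,0,0],"grip":0},{"translation":[0,0,0],"twist":[0,0,0],"grip":0},{"translation":[0,0,0],"twist":[0,0,0],"grip":0},{"translation":[0,0,0],"twist":[0,0,0],"grip":0},{"translation":[0,0,0],"twist":[0,0,0],"grip":0},{"translation":[0,0,0],"twist":[0,0,0],"grip":0}]'
python3 -c "
from h import *
st()"
```

```text
t: 24.4
tool_pos: [0.5804, 0.1905, 0.112]
orientation: [0.345, 3.111, 0.0]
force: [0.3, -0.5, -0.4]
opening: 0.0464
t 24.4 pos [580.4 190.5 112. ] F [ 0.3 -0.5 -0.4] T [-0.02  0.02  0.03] op 46.4
[[-0.976, 0.219, 0.012], [0.219, 0.976, -0.001], [-0.012, 0.001, -1.0]] [ 0.24  0.22  1.59 -0.    1.32 -1.11]
```

```bash
python3 -m pendant '[{"translation":[0,0,-10],"twist":[0,0,0],"grip":0},{"translation":[0,0,-20],"twist":[0,0,0],"grip":0},{"translation":[0,0,-30],"twist":[0,0,0],"grip":0},{"translation":[0,0,-40],"twist":[0,0,0],"grip":0},{"translation":[20,0,-30],"twist":[0,0,0],"grip":0},{"translation":[20,0,-10],"twist":[0,0,0],"grip":0},{"translation":[10,0,0],"twist":[0,0,0],"grip":0},{"translation":[0,0,0],"twist":[0,0,0],"grip":0},{"translation":[0,0,0],"twist":[0,0,0],"grip":0},{"translation":[0,0,0],"twist":[0,0,0],"grip":0}]'
python3 - <<'E'
from h import *
st()
ims=[]
for n,(a,b,c,e) in dict(scene=(150,240,270,370),wrist=(120,300,160,360)).items():
    pic,d,P,i=cloud(n); ims.append(cv2.resize(pic[a:b,c:e],(390,350),interpolation=cv2.INTER_CUBIC))
    Q=P.reshape(-1,3); m=np.hypot(Q[:,0]-.579,Q[:,1]-.1905)<.018
    for lo,hi in((.096,.1025),(.1025,.109),(.136,.147)):
        w=(Q[m&(Q[:,2]>lo)&(Q[:,2]<hi)]*1e3).astype(np.float32); 
        if len(w)>4: print(n,len(w),"median z",np.median(w[:,2]),cv2.minEnclosingCircle(w[:,:2].copy()))
save("end",np.hstack(ims))
E
```

```text
t: 25.4
tool_pos: [0.5284, 0.2013, 0.2598]
orientation: [0.345, 3.11, 0.0]
force: [-0.3, 0.4, 0.2]
opening: 0.0461
t 25.4 pos [528.4 201.3 259.8] F [-0.3  0.4  0.2] T [-0.03 -0.01  0.02] op 46.1
[[-0.976, 0.219, 0.012], [0.219, 0.976, -0.001], [-0.012, 0.002, -1.0]] [ 0.28  0.01  1.54 -0.    1.58 -1.07]
scene 37 median z 99.71427 ((579.0338134765625, 190.5704345703125), 17.841415405273438)
scene 38 median z 105.13043 ((581.1589965820312, 189.94564819335938), 14.953805923461914)
scene 39 median z 139.91028 ((579.381591796875, 190.53341674804688), 9.704741477966309)
wrist 200 median z 99.92832 ((578.900634765625, 190.58189392089844), 17.938875198364258)
wrist 240 median z 104.90753 ((577.543212890625, 189.96018981933594), 14.755033493041992)
wrist 317 median z 140.74126 ((577.90283203125, 189.90989685058594), 10.084137916564941)
```

View pics/end.png

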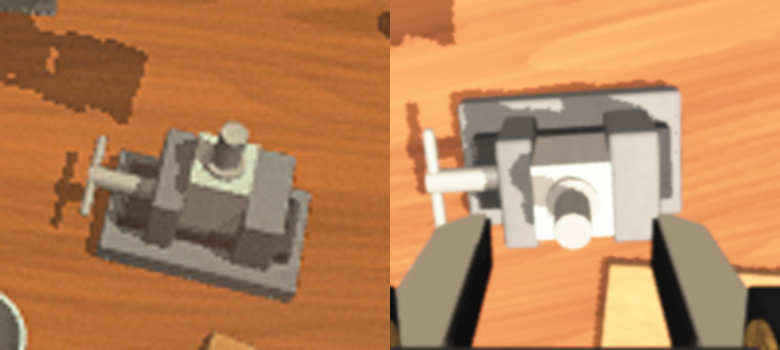

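The spindle stands upright with its flange flat on the block, at (232,165) in the left view and (572,215) in the right. The flange top is at 104.9 mm and the block top at 99.9 mm, which is exactly the 5 mm flange thickness. The gripper is clear, so I'll hand in.

```bash
python3 -c "
from plant import robot
print(robot.close_job())"
```

```text
the job is handed in; nothing more can be done
None
```

I moved the thick spindle from the stand to the bearing block, and it now sits fully home with the gripper clear. I handed the job in at about 25 s of the 61 s allowed. I started it edge-first at a 10° lean, stood it upright about 5 mm in, and pressed it past the catch in roughly 1 mm steps. I then let go and backed off.

- **Seating:** the wrist camera puts the flange top at 104.9 mm and the block top at 99.9 mm. That 5.0 mm gap is the flange thickness, so the flange is flat on the block. The boss top read 140.7 mm, against 141 mm when home. It is upright: the boss and flange centres agree within 0.4 mm in the wrist view.
- **Forces:** at home the tool stopped moving at about 9 N down and 6.5 N sideways, and it did not move under the firmer final press. These are readings at the end of each move, and none came near the 40 N limit; I have no peak value in between.
- **Disagreement:** the cameras differed by 1–2 mm on the bore and by up to 3 mm on the spindle, within or close to their stated accuracy. I relied on the wrist camera, and the spindle went in without side force until the catch.
- **Not checked:** I commanded no contact with the other objects, but took no final picture of the stand area.

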